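# Close up the stall's tool chest

### The arm

A 6-joint arm with a two-finger parallel gripper is mounted at the origin on the work surface. World frame = base frame: x ahead of the robot, y to its left, z up, the work surface at z = 0. Lengths are in m, angles in rad, forces in N, time in s.
With the tool pointing down it reaches from about 0.35 to 0.975 m from the base axis. Payload 7.1 kg.
Tool frame: the origin (TCP) lies on the mounting face of the last link; the fingertips stand 182 mm ahead of it and the grasp point (between the pads) lies 163 mm ahead of it; z points along the fingers, y is the line along which they close (so a half turn about z gives the same grasp; the last joint's range is limited). The gripper opens to 88 mm and grips with 3 to 60 N. Pads are 20 mm wide; open, the fingers measure 115 mm over their backs; the gripper's body (75 mm by 178 mm) begins 61 mm behind the grasp point.
Start: joints at [-1.158, 0.423, 1.63, -0, 1.089, -0.019], TCP at [0.262, -0.568, 0.405] pointing down, gripper open.
Joint ranges: [-3, 3], [-0.9, 2.11], [0.09, 2.58], [-1.31, 4.45], [0.11, 2.69], [-2.54, 2.54]. Speed limits (rad/s): [2.39, 2.39, 3.01, 3.14, 3.14, 3.14].

### API

Orientations are given as a rotation vector (axis times angle).
In Python, from station import arm, optics, workorder gives the robot as it stands. The module is installed in compiled form; this text tells all that it offers.
- The arm moves only by the shell command python3 -m inch 'ROWS' [FORCE]. ROWS is text: rows parted by semicolons, each of 5 numbers parted by spaces: the gripper's target within -1 to 1 (fully open at 1, half-way at 0, shut at -1), then the shift along the world's x, y, z in mm, then the turn about the world's z in degrees. In form: gripper x y z roll; .... A call has 1 to 8 rows; each row is the pose to reach, as a shift and turn from the pose commanded when the call began; what a row does not reach only later rows make up. A row lasts 1/8 s, in which the tool goes at most 62.5 mm and 10.7 degrees, less where a joint would pass 70% of its speed; a pose out of reach is approached as far as the arm can. A call with a gripper value outside its range is refused whole. The fingers move at their own pace and stop on an object; FORCE is the grip in N (left out, the last holds). Time passes only in rows, so rows that repeat a pose let the fingers close. It gives the time, the measured TCP pose, the force and the opening at its end, in the units of the state.
- arm.get_obs(): the state, without advancing time (a new reading comes with each control period).
- optics.read_camera(name): name is "scene" or "top" or "wrist"; returns a dict with "pixels" (480x640x3 uint8, red, green, blue), "range_z" (480x640 float32, m along the optical axis (not along the pixel's ray), 0 where there is no reading), "K" (3x3 intrinsics, pixels), "eye" and "rotation" of the camera in the world; the wrist camera has in their place "tool_from_camera" (4x4, takes a point from camera to tool coordinates, whose origin is the TCP and whose axes are the flange's). Camera axes: x right, y down, z forward; pixel columns grow to the right and rows downward; lengths in m; the calibration is good to about 2 mm. A picture is of the moment at which its call begins: read the wrist's pose just before it.
- workorder.job_done(): hands the job in, once; it reports no verdict.
The state is a dict: "t": time; "joints": joint angles; "joint_vel": joint speeds; "tau": joint torques, N m; "tcp_pos": TCP position; "eef_rot": TCP orientation; "wrist_force": force on the tool from outside, world axes, zero at the start; "ft_torque": the same for the moment, N m; "grip_width": finger opening in m.
Only numpy, scipy, OpenCV 4.12 (cv2) and the standard library are available. Lean on these libraries where they do the work, as an engineer would, in place of code of your own. Each camera call takes 0.05 s, during which the arm holds its last target. There are 200 camera calls.

### The job

The tool chest on the stall table has both drawers pulled out and its lid standing open. Using only the fingertips, push both drawers fully home, and only after that push the lid gently down until it is fully shut. Do not slam anything or pick anything up, leave the bearing lying in the chest's tray, and leave everything else on the table where it stands.

Things in the scene. Friction and masses are not known exactly. Their poses are not given: they have to be found in the camera images.
- chest: grey steel tool chest fixed to the table, 150 deep (x) x 260 wide (y) x 105 high without its lid; origin at the centre of its underside; own x points from the front (the drawer side, towards the robot) to the back, y to the left as seen from the robot, z up. Two drawers side by side in the lower 72 mm, an open tray above them (floor 78 above the table), lid on top, hinged along the back rim. The tray's front wall is 75 mm in front of the origin
- drawer_left (a joint): how far the left (+y) drawer is out, in m: 0 fully home, at most 0.10; it slides along the chest's -x as it opens and takes about 2 N plus drag (3 N per m/s) to push. It has no spring
- drawer_right (a joint): the same for the right (-y) drawer
- drawer_left_face (a point): middle of the foremost face of the left drawer's pull, a steel ledge 114 wide and 12 high (60 to 72 above the table) along the upper edge of the drawer's front; it moves with the drawer; it stands 14 mm ahead of the painted drawer front and, with the drawer home, 20 mm ahead of the tray's front wall. Axes as the chest's. The drawer is closed by pushing this face along the chest's +x
- drawer_right_face (a point): the same for the right drawer
- lid (a joint): angle of the lid in rad: 0 shut (lying level on the rim), 1.57 upright, at most 1.75. A stiff hinge (about 0.4 N m) keeps it at whatever angle it is left; about 2 to 4 N at its free edge moves it
- lid_hinge (a point): middle of the lid's hinge line, on the chest's back rim, 75 mm behind the chest's origin and 105 above the table; the line runs along the chest's y
- lid_edge (a point): middle of the lid's free edge, on its outer face; it moves with the lid. The lid is a flat sheet 156 mm from hinge to free edge, 264 wide and 5 thick, with a 12 mm turned rim along the free edge on the inner side; its own x runs from the free edge to the hinge, its z is the outward normal of the outer face (up when shut, away from the robot when upright). Its inner face lies in the plane of the hinge line, the outer face 5 mm outside that
- bearing_mid (a point): centre of a steel bearing ring lying loose in the chest's tray, 44 across, 16 high; to be left there
- piston_mid (a point): centre of an aluminium piston, 52 across, 50 high, standing in front of the chest between the paths of the drawers; leave alone
- jar_mid (a point): centre of a glass jar, 68 across, 85 high, beside the chest; leave alone
- oilcan_mid (a point): centre of a can, 60 across, 95 high, beside the chest; leave alone
- hubcap_mid (a point): centre of a chrome hubcap lying on the table, 160 across, 38 high; leave alone
- mug_mid (a point): centre of a mug, 80 across, 90 high; leave alone
- cases_mid (a point): centre of a flat pile of four disc cases, 125 x 142 x 40 high; leave alone
- wrench_grip (a point): grip of a wrench, 200 long, lying on the table; leave alone

How it is judged:
On the way, in this order (a step that is already met when the one before it is completed fails the run):
1. both drawers are fully home (each within 5 mm) while the lid is still open (value of joint each of drawer_left, drawer_right below 0.005 m and value of joint lid above 0.5 rad), for 0.2 s.
2. the lid is fully shut (value of joint lid below 0.05 rad), for 0.2 s.
At the end, for the whole second after the job is handed in: both drawers within 5 mm of fully home, the lid within 0.05 rad (8 mm at its free edge) of shut, the bearing still in the tray, and everything else on the table within 3 cm of where it stood (value of joint each of drawer_left, drawer_right below 0.005 m and value of joint lid below 0.05 rad and z of bearing_mid in the frame of chest below 0.1 m); the robot touches nothing.
It fails at once if something standing on the table around the chest was pushed more than 3 cm or lifted (distance of any of piston_mid, jar_mid, oilcan_mid, hubcap_mid, mug_mid, cases_mid, wrench_grip from where it was at the start of the episode above 0.03 m).
It fails at once if the bearing was lifted out of the chest's tray (z of bearing_mid in the frame of chest above 0.115 m).
It fails at once if a drawer was slammed (faster than 0.6 m/s) (velocity of joint any of drawer_left, drawer_right below -0.6 m/s).
It fails at once if the lid was slammed (faster than 4 rad/s) (velocity of joint lid below -4 rad/s).
It also fails if it takes over 64 s, if anything falls off the work surface, if the arm or the gripper's body presses on something with over 40 N, if the wrist force passes 120 N, or if a joint passes its speed limit or range.

## Working session

There is one attempt and no reset: what is moved stays moved. The work goes in short steps, Python scripts to look and compute and a shell command to move; the robot and the scene stay as the last step left them, time stands still between calls to the robot, and variables do not carry over. Pictures are saved under pics/ and viewed, on a budget of 10 in all, crops included, one or two more only if the job needs it, and the job is handed in when it is done.

```bash
mkdir -p pics; cat > h.py <<'E'
import numpy as np, cv2
from station import arm, optics
def cloud(name):
    c=optics.read_camera(name); K=c["K"]; z=c["range_z"]
    v,u=np.mgrid[:480,:640]
    p=np.stack([(u-K[0,2])/K[0,0]*z,(v-K[1,2])/K[1,1]*z,z],-1)
    w=p@np.array(c["rotation"]).T+np.array(c["eye"]); w[z==0]=np.nan
    return c["pixels"],w,c
def save(n,im): cv2.imwrite("pics/"+n,im[:,:,::-1])
E
python3 - <<'E'
from h import *
for n in("scene","top"):
    im,w,c=cloud(n); save(n+"0.png",im); np.save(n+"0.npy",w); print(n,c["eye"],c["rotation"])
print(arm.get_obs())
E
```

```text
Traceback (most recent call last):
  File "h.py", line 7, in cloud
    w=p@np.array(c["rotation"]).T+np.array(c["eye"]); w[z==0]=np.nan
      ~~~~~~~~~~~~~~~~~~~~~~~~~~~^~~~~~~~~~~~~~~~~~~
ValueError: operands could not be broadcast together with shapes (480,640) (3,)
```

Rotation is evidently a rotation vector.

```bash
sed -i 's/np.array(c\["rotation"\])/cv2.Rodrigues(np.array(c["rotation"],float))[0]/' h.py
python3 - <<'E'
from h import *
for n in("scene","top"):
    im,w,c=cloud(n); save(n+"0.png",im); np.save(n+"0.npy",w); print(n,c["eye"],c["rotation"])
    print(np.nanpercentile(w[...,2],[1,20,50,90,99]))
print(arm.get_obs())
E
```

```text
scene [0.99164536 0.62488474 0.90434077] [-0.78976611 -2.60572477  1.0635731 ]
[-7.57947600e-01 -7.41772146e-01  3.67352436e-04  8.62307596e-02
  4.70673508e-01]
top [ 0.29365156 -0.00309328  1.33046714] [-1.98620802  2.2347434  -0.24198077]
[-0.75901484 -0.7412375   0.0018223   0.62530559  0.88508583]
{'t': 0.15, 'joints': array([-1.15798495e+00,  4.23666585e-01,  1.63050837e+00,  3.64368680e-06,
        1.08859024e+00, -1.89867774e-02]), 'joint_vel': array([-0.00207826, -0.00187552, -0.00218396, -0.00010567,  0.00047533,
       -0.00052304]), 'tau': array([ 4.06248828e-04, -5.44980454e+01, -2.73918593e+01,  6.43916731e-02,
        2.04318477e-02, -5.89678893e-05]), 'tcp_pos': array([ 0.2615092 , -0.56742022,  0.40408173]), 'eef_rot': array([-3.06753477e+00, -6.72760875e-01,  3.55235956e-04]), 'wrist_force': array([-0.08206541,  0.02387603, -0.23587529]), 'ft_torque': array([-0.04406353, -0.01005408, -0.00846773]), 'grip_width': 0.0879166882938186}
```

View pics/scene0.png

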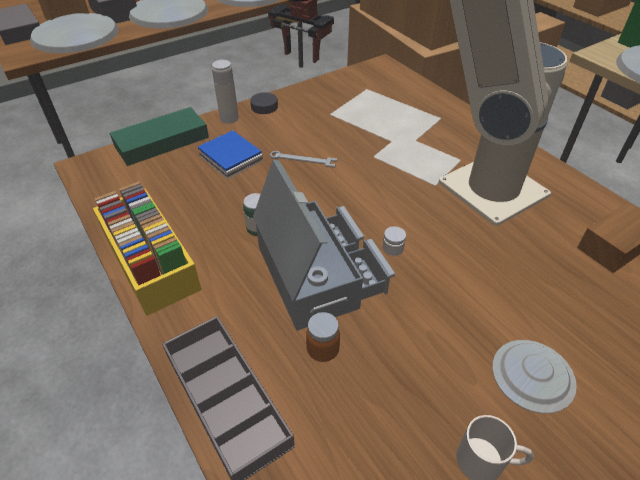

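View pics/top0.png

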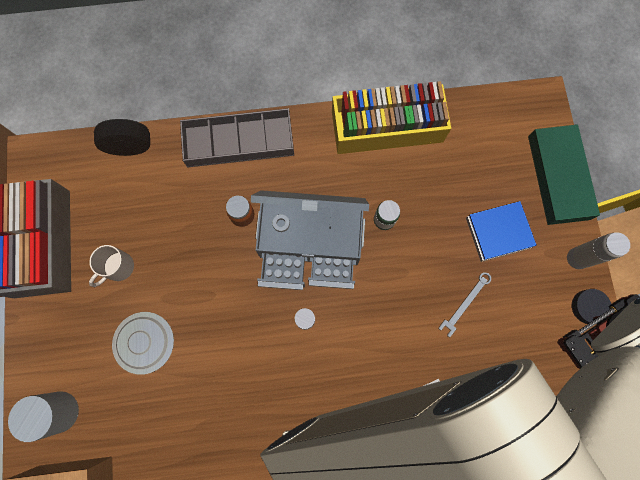

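The scene view shows the chest at about (310,260), with the lid upright and both drawers out. The piston is at (395,240). In the top view the left pull's edge is near (281,286), the right pull's near (332,286), the lid's top edge runs (253,196)–(368,203), and the piston is at (305,319).

```bash
python3 - <<'E'
import numpy as np
np.set_printoptions(precision=4,suppress=True)
w=np.load("top0.npy")
def reg(r0,r1,c0,c1,z0,z1):
    p=w[r0:r1,c0:c1].reshape(-1,3); return p[(p[:,2]>z0)&(p[:,2]<z1)]
for n,c0,c1 in(("L",262,300),("R",312,350)):
    p=reg(270,300,c0,c1,.05,.085); 
    # ledge band: front-most points per column
    q=p[p[:,0]<np.percentile(p[:,0],1)+.012]; print(n,len(q),q.min(0),q.max(0),np.median(q,0))
    xs=[]
    for c in range(c0,c1,4):
        s=w[270:300,c]; s=s[(s[:,2]>.055)&(s[:,2]<.085)]; s=s[s[:,0].argmin()]; xs.append(s)
    xs=np.array(xs); print(xs[:,:2].T, np.polyfit(xs[:,1],xs[:,0],1))
p=reg(185,215,245,375,.15,.3); print("lid",p.min(0),p.max(0),np.median(p,0)); f=np.polyfit(p[:,1],p[:,0],1);print(f)
p=reg(195,262,250,370,.095,.115); print("rim",p.min(0),p.max(0)) 
for n,a in dict(piston=(305,325,292,318,.035,.06),jar=(190,225,222,255,.07,.1),can=(198,232,374,402,.08,.11),bearing=(212,235,270,292,.085,.1)).items():
    p=reg(*a); print(n,len(p),p.min(0),p.max(0),(p.min(0)+p.max(0))/2)
s=np.load("scene0.npy"); 
p=s[170:300,255:330].reshape(-1,3); p=p[(p[:,2]>.12)&(p[:,2]<.3)]; print("lid scene",p.min(0),p.max(0))
for z in(.13,.17,.21,.25):
    q=p[abs(p[:,2]-z)<.01]; print(z,np.polyfit(q[:,1],q[:,0],1),q[:,1].min(),q[:,1].max())
E
```

```text
L 95 [0.4493 0.0253 0.0629] [0.4629 0.0957 0.0808] [0.4584 0.0463 0.0728]
[[0.4677 0.4661 0.4636 0.4612 0.4603 0.4575 0.4556 0.454  0.4512 0.45  ]
 [0.118  0.1077 0.0987 0.0881 0.0783 0.069  0.0587 0.0487 0.0392 0.0293]] [0.2034 0.4438]
R 95 [ 0.4369 -0.0996  0.0622] [ 0.4505 -0.0289  0.0798] [ 0.4461 -0.0779  0.0725]
[[ 0.4558  0.4536  0.4513  0.4499  0.4481  0.445   0.4436  0.442   0.4393
   0.4369]
 [-0.0068 -0.0167 -0.0265 -0.0364 -0.0462 -0.0561 -0.0659 -0.0757 -0.0858
  -0.0951]] [0.2085 0.4572]
lid [ 0.5846 -0.1589  0.1504] [0.684  0.1079 0.2571] [ 0.6233 -0.0229  0.2482]
[0.1856 0.6287]
rim [ 0.5048 -0.1527  0.095 ] [0.6755 0.1208 0.115 ]
piston 288 [ 0.3605 -0.0031  0.0447] [0.4032 0.0472 0.0589] [0.3818 0.022  0.0518]
jar 437 [0.6472 0.1309 0.0717] [0.7072 0.19   0.0948] [0.6772 0.1604 0.0832]
can 422 [ 0.5889 -0.2484  0.0806] [ 0.6471 -0.1918  0.1041] [ 0.618  -0.2201  0.0924]
bearing 188 [0.5984 0.0326 0.0855] [0.6447 0.0759 0.0995] [0.6216 0.0542 0.0925]
lid scene [ 0.5889 -0.1638  0.1201] [0.6995 0.1098 0.2551]
0.13 [0.1947 0.6757] -0.1638094562363156 0.09802273258627991
0.17 [0.1958 0.6591] -0.16042694114326983 0.10241413299668489
0.21 [0.1947 0.6425] -0.15627079620889328 0.1053601321714388
0.25 [0.1978 0.6214] -0.1261875928050954 0.10980945422426269
```

```bash
python3 -m inch '1 12 50 0 -6; 1 25 100 0 -12; 1 37 150 0 -18; 1 50 200 0 -24; 1 62 250 0 -30; 1 75 300 0 -36; 1 87 345 0 -36; 1 100 390 0 -36'
python3 -m inch '1 12 50 0 0; 1 25 100 0 0; 1 37 150 0 0; 1 49 194 0 0; 1 49 194 -40 0; 1 49 194 -80 0; 1 49 194 -80 0; 1 49 194 -80 0'
```

```text
t: 1.15
tcp_pos: [0.3616, -0.1761, 0.4047]
eef_rot: [3.126, -0.309, 0.0]
wrist_force: [1.3, 0.1, -0.4]
grip_width: 0.088
t: 2.15
tcp_pos: [0.411, 0.0163, 0.3255]
eef_rot: [-3.126, 0.309, -0.001]
wrist_force: [0.4, 0.5, -0.1]
grip_width: 0.0879
```

```bash
python3 - <<'E'
from h import *
np.set_printoptions(precision=4,suppress=True)
o=arm.get_obs(); c=optics.read_camera("wrist"); K=c["K"]; z=c["range_z"]
v,u=np.mgrid[:480,:640]
p=np.stack([(u-K[0,2])/K[0,0]*z,(v-K[1,2])/K[1,1]*z,z],-1)
T=c["tool_from_camera"]; p=p@T[:3,:3].T+T[:3,3]
w=p@cv2.Rodrigues(o["eef_rot"])[0].T+o["tcp_pos"]; w[z==0]=np.nan; np.save("wrist0.npy",w); save("wrist0.png",c["pixels"])
n=np.array([.981,-.194,0]);e=np.array([.194,.981,0])
q=w.reshape(-1,3); N=q@n;U=q@e-.097;Z=q[:,2]
print("tcp n,u",o["tcp_pos"]@n,o["tcp_pos"]@e-.097)
m=(Z>.064)&(Z<.078)&(N<.52)
for a,b in((-.12,-.02),(-.02,.02),(.02,.12)):
  k=m&(U>a)&(U<b); print(a,k.sum(),np.percentile(N[k],[1,5,50,95]) if k.any() else "")
k=m&(N<.47); print("U range",np.percentile(U[k],[0,1,50,99,100])); 
k=(Z>.044)&(Z<.056)&(N<.41)&(abs(U)<.05); print("piston",k.sum(),N[k].min(),N[k].max(),U[k].min(),U[k].max())
E
```

```text
tcp n,u 0.40006211404096853 -0.0012869360904811111
-0.12 5007 [0.4466 0.4474 0.4571 0.4663]
-0.02 1357 [0.4349 0.4366 0.4507 0.4654]
0.02 4926 [0.434  0.435  0.4451 0.5183]
U range [-0.1238 -0.1196 -0.0087  0.1167  0.1215]
piston 3238 0.33915915035237326 0.3906875970903251 -0.030327449793542197 0.020675750584758887
```

View pics/wrist0.png

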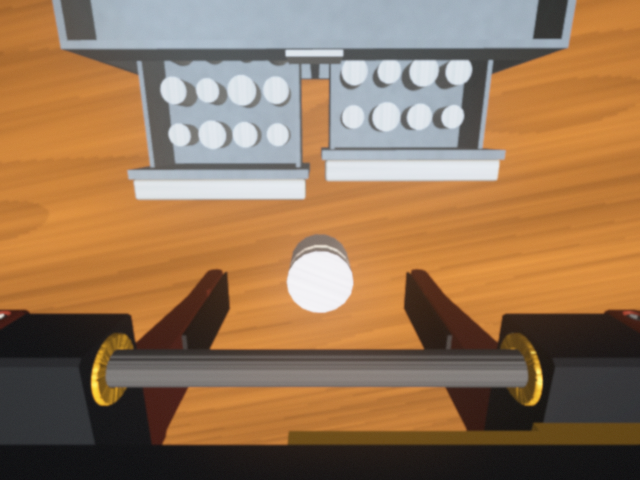

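The wrist view shows both pulls, left at (220,188) and right at (412,170). The piston at (320,280) is centred between the open fingers, so lowering straddles it and one push can reach both drawers.

```bash
python3 -m inch '1 0 0 -35 0; 1 0 0 -70 0; 1 0 0 -98 0; 1 0 0 -98 0; 1 10 -2 -98 0; 1 20 -4 -98 0; 1 29 -6 -98 0; 1 39 -8 -98 0'
python3 -m inch '1 9 -2 0 0; 1 18 -3 0 0; 1 25 -5 0 0; 1 32 -6 0 0; 1 39 -8 0 0; 1 43 -8 0 0; 1 43 -8 0 0'
```

```text
t: 3.2
tcp_pos: [0.4497, 0.0083, 0.227]
eef_rot: [-3.126, 0.309, 0.002]
wrist_force: [-3.9, 1.3, 2.9]
grip_width: 0.0876
t: 4.08
tcp_pos: [0.4932, 0.0003, 0.2267]
eef_rot: [3.126, -0.308, 0.002]
wrist_force: [-0.7, -0.0, -0.5]
grip_width: 0.0875
```

```bash
python3 -m inch '1 3 -1 0 0; 1 6 -1 0 0'; python3 -m inch '1 2 0 0 0; 1 4 -1 0 0'; python3 -m inch '1 2 0 0 0; 1 2 0 0 0'
```

```text
t: 4.32
tcp_pos: [0.4967, -0.0004, 0.2265]
eef_rot: [3.126, -0.307, -0.01]
wrist_force: [-16.6, 2.0, 11.2]
grip_width: 0.088
t: 4.58
tcp_pos: [0.498, -0.0007, 0.226]
eef_rot: [-3.126, 0.307, 0.022]
wrist_force: [-25.0, 11.3, 17.9]
grip_width: 0.088
t: 4.82
tcp_pos: [0.4986, -0.0007, 0.2257]
eef_rot: [3.126, -0.307, -0.028]
wrist_force: [-27.0, 7.5, 20.6]
grip_width: 0.088
```

```bash
python3 -m inch '1 -15 3 0 0; 1 -35 7 0 0; 1 -60 12 0 0; 1 -86 17 0 0; 1 -86 17 40 0; 1 -86 17 80 0; 1 -86 17 100 0; 1 -86 17 100 0'
cat > m.py <<'E'
from h import *
import sys
np.set_printoptions(precision=4,suppress=True)
o=arm.get_obs(); c=optics.read_camera("wrist"); K=c["K"]; z=c["range_z"]
v,u=np.mgrid[:480,:640]
p=np.stack([(u-K[0,2])/K[0,0]*z,(v-K[1,2])/K[1,1]*z,z],-1)
T=c["tool_from_camera"]; p=p@T[:3,:3].T+T[:3,3]
w=p@cv2.Rodrigues(o["eef_rot"])[0].T+o["tcp_pos"]; w[z==0]=np.nan; save(sys.argv[1]+".png",c["pixels"])
n=np.array([.981,-.194,0]);e=np.array([.194,.981,0])
q=w.reshape(-1,3); N=q@n;U=q@e-.097;Z=q[:,2]
print(o["tcp_pos"],o["tcp_pos"]@n,o["tcp_pos"]@e-.097)
m=(Z>.064)&(Z<.078)&(N<.53)&(N>.4)
for a,b in((-.1,-.02),(.02,.1)):
  k=m&(U>a)&(U<b); print("ledge",k.sum(),np.percentile(N[k],[1,5,50,95]) if k.any() else "")
k=(Z>.1)&(Z<.108)&(N>.45)&(N<.6)&(abs(U)<.1); print("rim front",k.sum(),np.percentile(N[k],[1,5,50]) if k.any() else "")
k=(Z>.044)&(Z<.056)&(N<.41)&(abs(U)<.05); print("piston",N[k].min(),N[k].max(),U[k].min(),U[k].max())
im,w,c=cloud("scene"); q=w[150:310,240:340].reshape(-1,3); N=q@n;U=q@e-.097;Z=q[:,2]
for z in(.13,.16,.19,.22,.24):
    k=(abs(Z-z)<.006)&(abs(U)<.12)&(N>.5)&(N<.72); print("lid",z,np.median(N[k]),N[k].max())
save(sys.argv[1]+"s.png",im)
E
python3 m.py w1
```

```text
t: 5.82
tcp_pos: [0.4197, 0.0154, 0.3284]
eef_rot: [-3.126, 0.308, -0.01]
wrist_force: [0.3, 0.0, -0.4]
grip_width: 0.0879
[0.4197 0.0154 0.3284] 0.4087849281970531 -0.0004622582469760994
ledge 5130 [0.4985 0.4995 0.5102 0.5287]
ledge 5055 [0.4986 0.4996 0.5102 0.5288]
rim front 3948 [0.5157 0.5171 0.52  ]
piston 0.3389745736677345 0.39103451221866903 -0.0303971601632972 0.02082915366409524
lid 0.13 0.6631511401580577 0.668440086583232
lid 0.16 0.6507299516090176 0.6554727869559273
lid 0.19 0.6386112111982166 0.6421610678707693
lid 0.22 0.6264559279029499 0.6306238957028106
lid 0.24 0.6179572423904198 0.6218395442282509
```

View pics/w1.png

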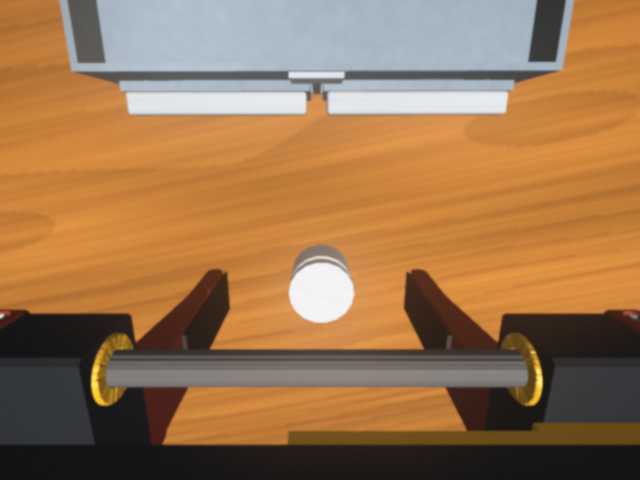

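The wrist view shows both pulls flush and level, left at (217,102) and right at (417,102), with the piston untouched at (320,290). Both faces sit at n = 0.4995, about 20 mm ahead of the tray wall, so the drawers are home. The lid is at about 1.18 rad. Next I close the fingers and go over the lid to behind it.

```bash
python3 -m inch '-1 0 0 58 0; -1 0 0 116 0; -1 0 0 175 0; -1 40 -8 180 0; -1 85 -17 180 0; -1 130 -26 180 0; -1 175 -35 180 0; -1 215 -43 180 0' 10
python3 -m inch '-1 36 -7 0 0; -1 41 -8 0 0; -1 41 -8 -40 0; -1 41 -8 -80 0; -1 41 -8 -108 0; -1 41 -8 -108 0'
python3 -c "
from h import *
im,w,c=cloud('scene'); save('s2.png',im); print(arm.get_obs()['tcp_pos'])"
```

```text
t: 6.92
tcp_pos: [0.6355, -0.028, 0.5042]
eef_rot: [3.126, -0.308, -0.004]
wrist_force: [0.2, 0.7, 1.3]
grip_width: 0.0113
t: 7.68
tcp_pos: [0.6731, -0.0354, 0.3953]
eef_rot: [3.126, -0.308, -0.01]
wrist_force: [0.3, 0.4, -0.2]
grip_width: 0.0008
[ 0.67390661 -0.03545525  0.39742888]
```

View pics/s2.png

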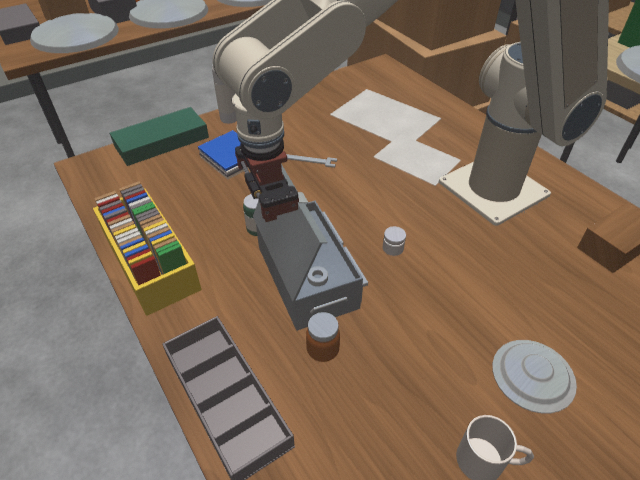

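```bash
python3 -m inch '-1 -15 3 0 0; -1 -29 6 0 0; -1 -38 8 -4 0; -1 -49 10 -8 0; -1 -59 12 -15 0; -1 -68 13 -22 0; -1 -76 15 -31 0; -1 -83 16 -40 0'
python3 -c "
from h import *
im,w,c=cloud('scene'); save('s3.png',im); print(arm.get_obs()['tcp_pos'])"
```

```text
t: 8.72
tcp_pos: [0.5908, -0.0195, 0.3578]
eef_rot: [-3.126, 0.308, 0.002]
wrist_force: [1.1, 0.3, 1.4]
grip_width: 0.0004
[ 0.58987959 -0.01936886  0.35645104]
```

View pics/s3.png

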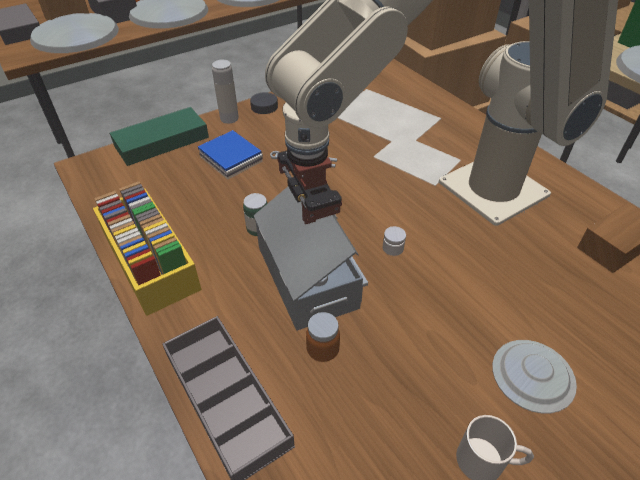

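The lid is following the fingertip and is about half down, with the tip at (320,217) on its outer face. I continue along the arc.

```bash
python3 -m inch '-1 -6 1 -10 0; -1 -13 3 -20 0; -1 -17 3 -31 0; -1 -21 4 -42 0; -1 -22 4 -52 0; -1 -23 4 -60 0; -1 -23 4 -66 0; -1 -23 4 -66 0'
python3 -m inch '-1 0 0 -2 0; -1 0 0 -3 0; -1 0 0 -3 0'
```

```text
t: 9.78
tcp_pos: [0.5686, -0.0157, 0.2925]
eef_rot: [3.126, -0.308, -0.0]
wrist_force: [-0.6, -0.7, -0.6]
grip_width: 0.001
t: 10.15
tcp_pos: [0.5688, -0.0157, 0.2921]
eef_rot: [3.126, -0.308, 0.001]
wrist_force: [-10.0, 0.6, 25.9]
grip_width: 0.0005
```

A stop at tip height 0.110 with 26 N means the lid is on the rim. I lift off and check.

```bash
python3 -m inch '-1 0 0 20 0; -1 0 0 70 0; -1 -20 0 130 0; -1 -60 0 190 0; -1 -100 0 200 0; -1 -140 -40 200 0; -1 -170 -80 200 0; -1 -170 -120 200 0'
python3 - <<'E'
from h import *
np.set_printoptions(precision=4,suppress=True)
n=np.array([.981,-.194,0]);e=np.array([.194,.981,0])
im,w,c=cloud("scene"); save("s4.png",im)
q=w[:,:].reshape(-1,3); N=q@n;U=q@e-.097;Z=q[:,2]
k=(N>.52)&(N<.665)&(abs(U)<.12)&(Z>.07)&(Z<.2); A=np.c_[N[k],U[k],np.ones(k.sum())]
f=np.linalg.lstsq(A,Z[k],rcond=None)[0]; print("lid plane",k.sum(),f,np.percentile(Z[k],[1,50,99]))
for a,b in((-.1,-.02),(.02,.1)):
  k=(Z>.066)&(Z<.076)&(N>.4)&(N<.512)&(U>a)&(U<b); print("ledge",k.sum(),np.percentile(N[k],[2,10,50]) if k.any() else "")
w0=np.load("scene0.npy")
for nm,(u,v) in dict(piston=(395,233),jar=(323,324),can=(252,203),hub=(538,368),cases=(230,150),wrench=(305,158)).items():
    print(nm,np.nanmedian(w0[v-3:v+4,u-3:u+4].reshape(-1,3),0)-np.nanmedian(w[v-3:v+4,u-3:u+4].reshape(-1,3),0))
print(arm.get_obs()["wrist_force"])
E
```

```text
t: 11.15
tcp_pos: [0.3967, -0.1363, 0.49]
eef_rot: [3.126, -0.308, 0.001]
wrist_force: [1.1, -0.6, -0.0]
grip_width: -0.0001
lid plane 5383 [0.0003 0.0002 0.1103] [0.1071 0.1105 0.1138]
ledge 0 
ledge 0 
piston [ 0.     -0.0003 -0.    ]
jar [0.0002 0.0009 0.001 ]
can [-0.0002  0.0001  0.    ]
hub [-0.0002 -0.0001 -0.0005]
cases [0.0009 0.0019 0.0011]
wrench [ 0.0006 -0.0021 -0.0008]
[ 0.9121 -1.0709 -0.318 ]
```

View pics/s4.png

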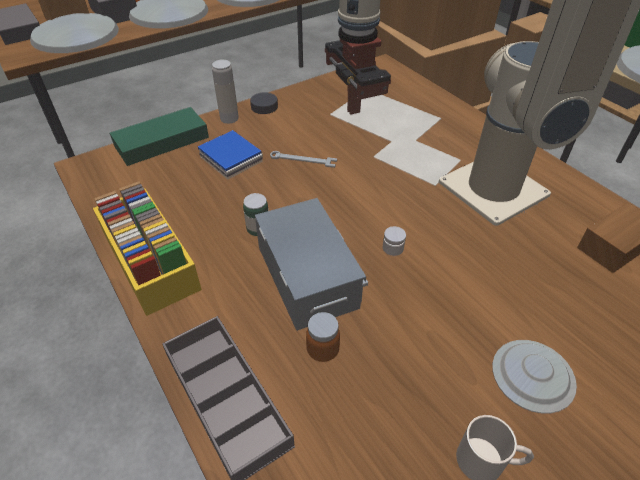

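The picture shows the lid flat on the chest at (310,245) and the neighbouring objects where they were. The lid plane measures level at 0.110. The drawers were not touched after their check, and no ledge points out past the lid.

```bash
python3 -c "
from station import workorder; print(workorder.job_done())"
```

```text
the job is handed in; nothing more can be done
None
```

I pushed both drawers home in one move with the open fingers straddling the piston. I then closed the fingers, went over the lid and eased it down along its arc until it was shut. The job was handed in at about 11 s of robot time; it reports no verdict.

**Checks passed**
- **Drawers:** both pulls were level at the same depth, about 20 mm ahead of the tray wall, after a firm stop at 25–27 N. This was measured while the lid was still at about 1.18 rad.
- **Lid:** its outer face measured level at 0.110 m, with a slope under 0.001 rad.
- **Other objects:** the piston, jar, oil can, hubcap, cases and wrench are within about 2 mm of where they stood. I only checked the mug by eye in the last picture; it looked unmoved.
- **Arm:** the wrist force is about zero and the arm is clear of everything.

**Not confirmed at the end**
- **Drawers after the lid shut:** the last scene view could not see the pulls and gave no points on them. Their position rests on the earlier check, and the arm did not go near them afterwards.
- **Bearing:** it is hidden under the shut lid. It was never touched.

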